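# Shut down the wood-burning desk

## Task

The burning session is over: shut the desk down by pressing the power rockers fully over to off (the end with the ring mark) with the fingertips only, gripping nothing: first the wood-burning unit's red rocker so that the heat is off, then the fume extractor's green one, and the desk lamp's black one last. Leave the grey pen selector on the burning unit as it is. Pick nothing up, keep the machines where they stand, and leave the tape roll, marker, sanding block and mug undisturbed.

Things in the scene. Friction and masses are not known exactly. Their poses are not given: they have to be found in the camera images.
- burner: wood-burning power unit: orange console, 130 (x) by 180 mm (y), about 1.6 kg, loose. Origin under its centre at table height, z up. Top panel slopes 0.15 rad down to its +x: 72 mm high at the -x edge, 62 mid, 52 at +x. In its frame: red power rocker centred at x -12, y -55 mm; grey pen selector at -12, +58; dial knob, 38 mm wide, 18 mm tall, at 0, +4
- burner_power (a joint): red power rocker of the burning unit, lying along the unit's x, OFF end towards its -x (uphill). 0 = off (ring end down, its facet level with the panel), 0.42 rad = on (bar end down, ring end tilted up 24 degrees). Stiff (3 to 5 N at the tip), no spring: it stays where it is left, so press until the ring facet is fully down. On at the start
- burner_off (a point): ring-marked (OFF) end of the red rocker on the burning unit: a point on its facet 13 mm from the pivot, riding with the rocker. Site x points along the facet from the pivot to the OFF end, z out of the facet. When off the point is 4.5 mm above the panel; while on, 5.3 mm higher
- burner_pivot (a point): pivot of the red rocker on the burning unit, 4.5 mm above the panel, where the two facets of its V-shaped face meet; axes as those of the OFF-end point. Rocker 32 mm long, 24 mm wide, each facet 16 mm long, in a black bezel 42 by 34 mm that stands 2.5 mm off the panel. A white bar marks its ON end, a white ring its OFF end
- extractor: bench fume extractor: grey box, 170 (x) by 200 (y) by 150 mm high, about 2.4 kg, loose, grille on its +x side. Origin under its centre at table height, z up. The green power rocker is centred on the flat top at x -15, y -62 mm in its frame; a tape roll lies on the other half of the top
- extractor_power (a joint): green power rocker on top of the extractor, lying along the box's x, OFF end towards its +x. 0 = off (ring end down, its facet level with the panel), 0.42 rad = on (bar end down, ring end tilted up 24 degrees). Stiff (3 to 5 N at the tip), no spring: it stays where it is left, so press until the ring facet is fully down. On at the start
- extractor_off (a point): ring-marked (OFF) end of the green rocker on the extractor: a point on its facet 13 mm from the pivot, riding with the rocker. Site x points along the facet from the pivot to the OFF end, z out of the facet. When off the point is 4.5 mm above the panel; while on, 5.3 mm higher
- extractor_pivot (a point): pivot of the green rocker on the extractor, 4.5 mm above the panel, where the two facets of its V-shaped face meet; axes as those of the OFF-end point. Rocker 32 mm long, 24 mm wide, each facet 16 mm long, in a black bezel 42 by 34 mm that stands 2.5 mm off the panel. A white bar marks its ON end, a white ring its OFF end
- lamp: desk lamp: cream round base 190 mm across, 18 mm high, about 2.2 kg, loose. Origin under the base's centre, z up. In its frame: black power rocker on the base at x -50, y 0 mm; arm foot, 28 mm thick, at x +62; the slim arm leans away to x +105 at 190 mm height, then x +180 at 228 mm; flat head from x +165 to +355, 46 mm wide, underside at 210 mm; nothing of it is over 240 mm high
- lamp_power (a joint): black power rocker on the lamp's base, lying along the lamp's y, OFF end towards its +y. 0 = off (ring end down, its facet level with the panel), 0.42 rad = on (bar end down, ring end tilted up 24 degrees). Stiff (3 to 5 N at the tip), no spring: it stays where it is left, so press until the ring facet is fully down. On at the start
- lamp_off (a point): ring-marked (OFF) end of the black rocker on the lamp's base: a point on its facet 13 mm from the pivot, riding with the rocker. Site x points along the facet from the pivot to the OFF end, z out of the facet. When off the point is 4.5 mm above the panel; while on, 5.3 mm higher
- lamp_pivot (a point): pivot of the black rocker on the lamp's base, 4.5 mm above the panel, where the two facets of its V-shaped face meet; axes as those of the OFF-end point. Rocker 32 mm long, 24 mm wide, each facet 16 mm long, in a black bezel 42 by 34 mm that stands 2.5 mm off the panel. A white bar marks its ON end, a white ring its OFF end
- selector (a joint): small grey unmarked pen selector rocker (24 mm by 18 mm) on the burning unit, at 0 from the start; up to 0.42 rad if it is pressed over. To be left alone
- tape_roll: roll of tan masking tape, 84 mm across and 18 mm high, lying flat on the extractor; origin at the centre of its underside
- marker: orange marker pen with a black cap, 140 mm long, 15 mm thick, lying along its own x across the middle of the lamp's base, between rocker and arm; origin at its underside, mid-length
- sanding_block: cork sanding block, 70 by 100 by 29 mm, lying on the table; origin at the centre of its underside
- mug: blue mug, 80 mm across, 90 mm high, handle at its own +y; origin at the centre of its underside
There are look-alikes about, which are no part of the job. Of the things that look like the burner, the middle-sized one is meant.

How it is judged:
By the outcome, as a careful person would: the job done as asked, in the order asked, and still so for the second after the job is handed in, with the robot touching nothing.
It also fails if it takes over 58 s, if anything falls off the work surface, if the arm or the gripper's body presses on something with over 40 N, if the wrist force passes 120 N, or if a joint passes its speed limit or range.

## Robot

A 7-joint arm with a two-finger parallel gripper is mounted at the origin on the work surface. World frame = base frame: x ahead of the robot, y to its left, z up, the work surface at z = 0. Lengths are in m, angles in rad, forces in N, time in s.
With the tool pointing down it reaches from about 0.35 to 0.9 m from the base axis. Payload 19.9 kg.
Tool frame: the origin (TCP) lies between the finger pads; the fingertips stand 19 mm ahead of it and the grasp point (between the pads) is the TCP; z points along the fingers, y is the line along which they close (so a half turn about z gives the same grasp; the last joint's range is limited). The gripper opens to 94 mm and grips with 3 to 60 N. Pads are 16 mm wide; open, the fingers measure 119 mm over their backs; the gripper's body (75 mm by 177 mm) begins 78 mm behind the grasp point.
Start: joints at [1.282, 0.417, -0.01, 1.614, 0.005, 1.111, -0.053], TCP at [0.153, -0.606, 0.224] pointing down, gripper open.
Joint ranges: [-2.81, 2.81], [-0.39, 2.02], [-1.27, 1.25], [0.06, 2.57], [-1.19, 4.33], [0.19, 2], [-2.82, 2.82]. Speed limits (rad/s): [1.89, 1.89, 2.39, 2.39, 3.01, 3.01, 3.01].

## Interface

Orientations are given as a 3x3 rotation matrix whose columns are the frame's x, y, z axes.
In Python, from rig import robot gives the robot as it stands. Calls block until the motion is done:
- robot.move_ptp(position, orientation): joint-space move of the TCP to a pose.
- robot.move_linear(position, velocity=0.15, frame=None, threshold=None): straight line of the TCP; frame=None keeps the orientation; velocity is the mean speed in m/s. With threshold (N) it stops when the force on the tool has changed by that much, and returns True; else False.
- robot.goto_joints(angles): joint-space move.
- robot.gripper_to(opening): finger opening in m; the grip force is fixed at half the most; returns when the fingers have stopped.
- robot.pause(seconds).
- robot.ik(position, orientation): joint angles nearest the present ones, or None.
- robot.get_state(): the state.
- robot.grab_frame(name): name is "side" or "top"; returns the picture (420x560x3 uint8, red, green, blue); there is no depth.
- robot.camera_info(name): a dict with "fx", "fy", "cx", "cy" (pixels), "dist" ([k1, k2, p1, p2, k3] as OpenCV has them; the pictures are not rectified), "rvec" (rotation vector, rad) and "tvec" (3), from world to camera coordinates, as OpenCV has them. Camera axes: x right, y down, z forward; pixel columns grow to the right and rows downward; lengths in m; the calibration is good to about 2 mm. A picture is of the moment at which its call begins. camera_info takes no time and is no camera call.
A pose or a line that the arm cannot do raises robot.PlanningError and nothing moves.
- robot.sign_off(): hands the job in; it is judged then, once.
The state is a dict: "time": time; "qpos": joint angles; "joint_vel": joint speeds; "effort": joint torques, N m; "ee_pos": TCP position; "tool_rot": TCP orientation; "force": force on the tool from outside, world axes, zero at the start; "moment": the same for the moment, N m; "opening": finger opening in m; "grasp_force": force on a finger pad.
Only numpy, scipy, OpenCV 4.12 (cv2) and the standard library are available. Lean on these libraries where they do the work, as an engineer would, in place of code of your own. Each camera call takes 0.05 s, during which the arm holds its last target. There are 200 camera calls.

## Working session

There is one attempt and no reset: what is moved stays moved. The work goes in short steps, each a Python script; the robot and the scene stay as the last script left them, time stands still between calls to the robot, and variables do not carry over. Pictures are saved under pics/ and viewed, at most 10 in all, crops included, and the job is handed in when it is done.

```bash
mkdir -p pics; ls; python3 - <<'E'
from rig import robot
import cv2
for n in("side","top"):
    cv2.imwrite(f"pics/{n}0.png",robot.grab_frame(n)[:,:,::-1]); c=robot.camera_info(n)
    R=cv2.Rodrigues(c["rvec"])[0]; print(n,c["fx"],c["dist"],-R.T@c["tvec"],R[2])
s=robot.get_state();print(s["time"],s["ee_pos"],s["tool_rot"],s["opening"])
E
```

```text
pics
side 526.8809352685022 [0.04868021 0.         0.         0.         0.        ] [-0.12215227  0.83963087  0.8448869 ] [ 0.48073237 -0.67251933 -0.56268476]
top 467.9542787894519 [-0.15345402  0.          0.          0.          0.        ] [0.40291245 0.01520703 1.47355342] [ 0.06117589 -0.02658961 -0.99777277]
0.1 [ 0.15322234 -0.60562326  0.22391843] [[ 9.69442662e-01  2.45317773e-01 -3.40559489e-04]
 [ 2.45317992e-01 -9.69442173e-01  9.77901165e-04]
 [-9.02561954e-05 -1.03156448e-03 -9.99999464e-01]] 0.0938890488924143
```

View pics/top0.png

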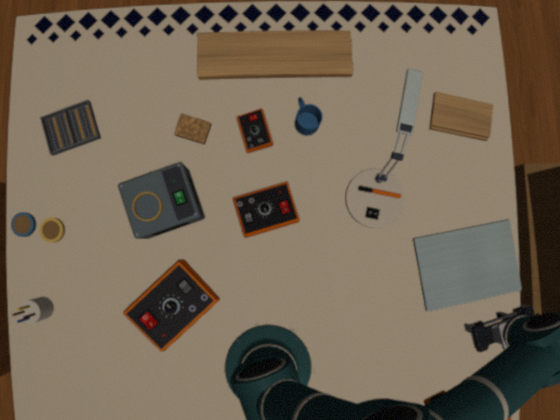

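View pics/side0.png

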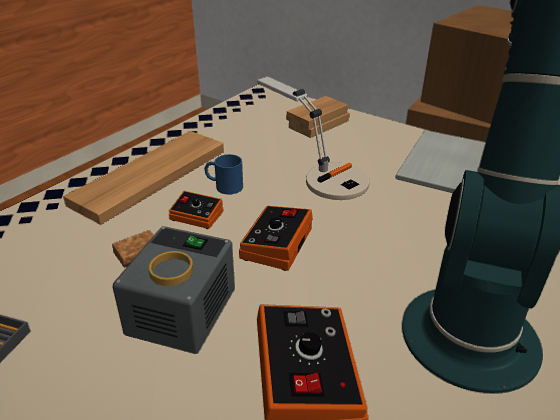

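Top view: three orange consoles. Small at (254,130), middle at (266,209), large at (171,305). The extractor is at (160,200) with its green rocker at (180,198), and the lamp is at (373,198) with its black rocker at (372,213). The burner should be the middle one, with its red rocker at (285,207) in the top view and (289,212) in the side view. I'll check this in a close crop.

```bash
python3 - <<'E'
import cv2,numpy as np
t=cv2.imread("pics/top0.png");s=cv2.imread("pics/side0.png")
def c(im,u,v,w,h):
    return cv2.resize(im[v-h//2:v+h//2,u-w//2:u+w//2],(266,300),interpolation=cv2.INTER_CUBIC)
a=np.hstack([c(t,266,208,80,90),c(t,165,200,94,106),c(t,376,200,64,72)])
b=np.hstack([c(s,277,236,80,90),c(s,188,250,94,106),c(s,340,180,64,72)])
cv2.imwrite("pics/crop.png",np.vstack([a,b]))
E
```

```text
(no output)
```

View pics/crop.png

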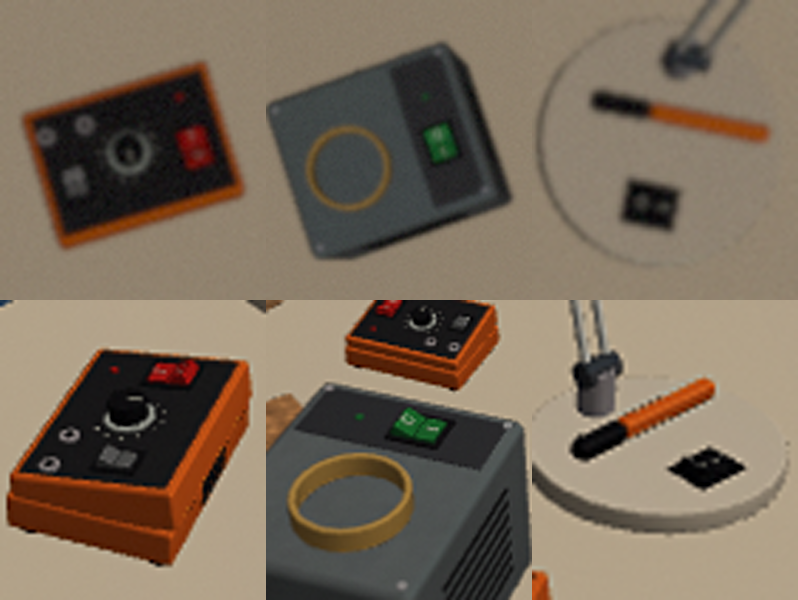

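The crop confirms the choice. The middle console (130×180 mm, dial in the middle, red rocker on its -y side) is the burner, and its ring end is lower in the picture, towards the robot. The green rocker's ring end is upper (+x), and the lamp rocker's ring is on the left (+y). Next I measure from both views.

```bash
cat > h.py <<'E'
import cv2,numpy as np
from rig import robot
C={n:robot.camera_info(n) for n in("side","top")}
def ray(n,uv):
    c=C[n];K=np.array([[c["fx"],0,c["cx"]],[0,c["fy"],c["cy"]],[0,0,1]])
    p=cv2.undistortPoints(np.array([[uv]],float),K,np.array(c["dist"]))[0,0]
    R=cv2.Rodrigues(np.array(c["rvec"]))[0];d=R.T@[*p,1];return -R.T@np.ravel(c["tvec"]),d/np.linalg.norm(d)
def plane(n,uv,z):
    o,d=ray(n,uv);return o+d*(z-o[2])/d[2]
def tri(a,b):
    (o,d),(p,e)=ray("top",a),ray("side",b)
    s=np.linalg.lstsq(np.c_[d,-e],p-o,rcond=None)[0];A,B=o+s[0]*d,p+s[1]*e
    return (A+B)/2,np.linalg.norm(A-B)
def blob(im,near,r,f):
    u,v=near;w=im[v-r:v+r+1,u-r:u+r+1].astype(float);m=f(*np.moveaxis(w,2,0)).astype(np.uint8)
    n,l,st,ce=cv2.connectedComponentsWithStats(m)
    k=1+np.argmax(st[1:,4]);q=np.argwhere(l==k)[:,::-1].astype(np.float32)+[u-r,v-r]
    return q.mean(0),len(q),cv2.minAreaRect(q.astype(np.float32))
red=lambda r,g,b:(r>90)&(g<.4*r)&(b<.4*r)
grn=lambda r,g,b:(g>50)&(g>1.5*r)&(g>1.25*b)
blk=lambda r,g,b:np.maximum(r,g)<60
org=lambda r,g,b:(r>90)&(g>.4*r)&(g<.7*r)&(b<.4*r)
E
python3 - <<'E'
from h import *
t=cv2.imread("pics/top0.png")[:,:,::-1];s=cv2.imread("pics/side0.png")[:,:,::-1]
P={}
for n,f,a,b in(("burner",red,(285,207),(289,212)),("extr",grn,(180,198),(195,242)),("lamp",blk,(372,213),(350,184))):
    A=blob(t,a,12,f);B=blob(s,b,12,f);p,e=tri(A[0],B[0]);P[n]=p
    print(n,A,B,p.round(4),round(e,4))
A=blob(t,(266,209),45,org);print("orange",A)
c=cv2.boxPoints(A[2]);print(np.array([plane("top",x,.06) for x in c]).round(4))
A=blob(t,(248,216),7,lambda r,g,b:r>65);print("sel",A,plane("top",A[0],.067))
print("extr corners",[plane("top",x,.15).round(4) for x in((120.1,185.2),(179.5,162.9),(136.4,237.1))])
print("foot",tri((379,178),(323,168)))
E
```

```text
burner (array([284.1147541 , 206.60655738]), 61, ((284.31036376953125, 206.77584838867188), (10.21324348449707, 6.685031890869141), 68.19859313964844)) (array([289.14754098, 211.96721311]), 61, ((289.0, 212.0), (14.0, 6.0), 0.0)) [ 0.4985 -0.0635  0.0704] 0.0042
extr (array([179.22580645, 196.96774194]), 93, ((179.10000610351562, 196.8000030517578), (11.700427055358887, 8.538147926330566), 71.56504821777344)) (array([194.76068376, 240.8974359 ]), 117, ((194.62071228027344, 240.9482879638672), (16.71257972717285, 9.099071502685547), 21.801410675048828)) [0.5292 0.2378 0.1556] 0.0018
lamp (array([371.93636364, 212.74545455]), 110, ((371.9615173339844, 212.6923065185547), (11.570852279663086, 9.21745777130127), 11.309932708740234)) (array([349.53763441, 183.95698925]), 93, ((349.4000549316406, 183.80003356933594), (8.049844741821289, 15.20526123046875), 63.43495178222656)) [ 0.4757 -0.3423  0.021 ] 0.0027
orange (array([266.62025316, 213.78987342]), 395, ((265.7579040527344, 209.18284606933594), (41.61894607543945, 57.38584899902344), 73.49563598632812))
[[ 0.5333  0.0931  0.06  ]
 [ 0.5786 -0.0753  0.06  ]
 [ 0.4561 -0.1073  0.06  ]
 [ 0.4116  0.0604  0.06  ]]
sel (array([247.9047619 , 215.33333333]), 21, ((247.5, 215.0), (4.0, 5.0), 90.0)) [0.47720141 0.04722844 0.067     ]
extr corners [array([0.5694, 0.4105, 0.15  ]), array([0.6283, 0.2373, 0.15  ]), array([0.4195, 0.3644, 0.15  ])]
foot (array([ 0.58458214, -0.36943067,  0.02451786]), np.float64(0.0034372835440215524))
```

```bash
cat >> h.py <<'E'
def rz(a):c,s=np.cos(a),np.sin(a);return np.array([[c,-s,0],[s,c,0],[0,0,1.]])
def ry(a):c,s=np.cos(a),np.sin(a);return np.array([[c,0,s],[0,1,0],[-s,0,c]])
def T(name):  # pivot, rocker frame (x to OFF, z out of the panel)
    p,yaw,tilt={"burner":((.498,-.0636,.0684),14.7,.15),"extr":((.529,.2376,.1545),18,0),"lamp":((.4755,-.3425,.0225),-12.5,0)}[name]
    off={"burner":np.pi,"extr":0,"lamp":np.pi/2}[name]
    return np.array(p),rz(np.radians(yaw))@ry(tilt)@rz(off)
def goal(name,h,d=.0125):
    """TCP pose for fingertips h above the facet plane, d from pivot; tool x along rocker, choosing the smaller wrist turn"""
    p,R=T(name);best=None
    pos=p+R@[d,0,h+.019]
    for s in(1,-1):
        O=np.c_[s*R[:,0],-s*R[:,1],-R[:,2]];q=robot.ik(pos,O)
        if q is not None and(best is None or abs(q[6])<abs(best[1][6])):best=(O,q)
    return pos,*best
def press(name,thr=12):
    pos,O,q=goal(name,.04);hi=pos.copy();hi[2]=max(hi[2],.36)
    robot.move_ptp(hi,O);robot.move_linear(pos,.2)
    print("above",robot.get_state()["force"],"t",robot.get_state()["time"])
    mid=goal(name,.012)[0];robot.move_linear(mid,.06)
    hit=robot.move_linear(goal(name,-.004)[0],.02,threshold=thr)
    s=robot.get_state();p,R=T(name)
    print(name,hit,"tip in rocker frame mm",(1e3*R.T@(s["ee_pos"]+.019*s["tool_rot"][:,2]-p)).round(2),"F",R.T@s["force"],"t",s["time"])
    robot.move_linear(pos,.1);robot.move_linear(hi,.25)
E
python3 - <<'E'
from h import *
for n in("burner","extr","lamp"):
    for h in(.04,-.004):
        pos,O,q=goal(n,h);print(n,pos.round(3),O[:,0].round(2),np.round(q,2))
    print(robot.ik([pos[0],pos[1],.4],O) is not None)
for f in [C and plane("top",x,.0205).round(4) for x in cv2.boxPoints(((371.96,212.69),(11.57,9.22),11.31))]:print(f)
E
```

```text
burner [ 0.495 -0.064  0.129] [-0.96 -0.25  0.15] [ 0.86  0.65 -1.08  1.88  0.63  1.18  1.33]
burner [ 0.488 -0.066  0.085] [-0.96 -0.25  0.15] [ 0.86  0.73 -1.09  1.92  0.73  1.13  1.26]
True
extr [0.541 0.241 0.214] [-0.95 -0.31 -0.  ] [ 0.3   0.6  -1.08  1.68  0.56  1.21  0.96]
extr [0.541 0.241 0.169] [-0.95 -0.31 -0.  ] [ 0.3   0.67 -1.09  1.73  0.64  1.15  0.91]
True
lamp [ 0.478 -0.33   0.081] [0.22 0.98 0.  ] [ 0.83  0.54 -0.36  1.83  0.25  0.82  0.13]
lamp [ 0.478 -0.33   0.038] [0.22 0.98 0.  ] [ 0.81  0.6  -0.34  1.84  0.28  0.74  0.1 ]
True
[ 0.467  -0.3203  0.0205]
[ 0.4953 -0.3273  0.0205]
[ 0.4871 -0.3635  0.0205]
[ 0.4588 -0.3564  0.0205]
```

```bash
python3 - <<'E'
from h import *
robot.gripper_to(0.0);s=robot.get_state();p=np.array(s["ee_pos"]);p[2]=.4
robot.move_linear(p,.3);q=np.array(robot.get_state()["qpos"]);q[0]=.13;q[2]=0
robot.goto_joints(q)
s=robot.get_state();print(s["opening"],s["time"],s["ee_pos"],s["qpos"])
for n in("burner","extr","lamp"):
    for h in(.04,-.004):
        pos,O,q=goal(n,h);print(n,O[:,0].round(2),np.round(q,2))
E
```

```text
0.0007658577355751544 4.65 [ 0.61456459 -0.11290979  0.39971841] [ 1.31230584e-01  3.18603207e-01  6.10322295e-04  1.36147975e+00
  1.37411429e-03  1.46183890e+00 -5.02597613e-02]
burner [ 0.96  0.25 -0.15] [-0.06  0.39  0.12  1.91  0.    0.98 -1.26]
burner [ 0.96  0.25 -0.15] [-0.05  0.45  0.11  1.95 -0.    0.89 -1.25]
extr [-0.95 -0.31 -0.  ] [-0.13  0.4  -0.44  1.7   0.19  1.08  1.26]
extr [-0.95 -0.31 -0.  ] [-0.14  0.45 -0.43  1.74  0.22  1.    1.23]
lamp [0.22 0.98 0.  ] [ 0.47  0.51  0.11  1.84 -0.07  0.79  0.39]
lamp [0.22 0.98 0.  ] [ 0.47  0.58  0.1   1.86 -0.09  0.71  0.4 ]
```

```bash
python3 - <<'E'
from h import *
press("burner")
q=np.array(robot.get_state()["qpos"]);print(q.round(2))
im=[robot.grab_frame(n)[:,:,::-1] for n in("top","side")]
cv2.imwrite("pics/b.png",np.hstack([cv2.resize(i[v-45:v+45,u-40:u+40],(400,450),interpolation=3) for i,u,v in((im[0],266,208),(im[1],277,236))]))
E
```

```text
above [ 0.43450061 -0.09496852  0.00512301] t 7.1167
burner True tip in rocker frame mm [12.73  0.1   0.24] F [ 5.14869191 -1.66391265 12.54536494] t 8.3417
[-0.07  0.17  0.12  1.65  0.03  1.47 -1.26]
```

View pics/b.png

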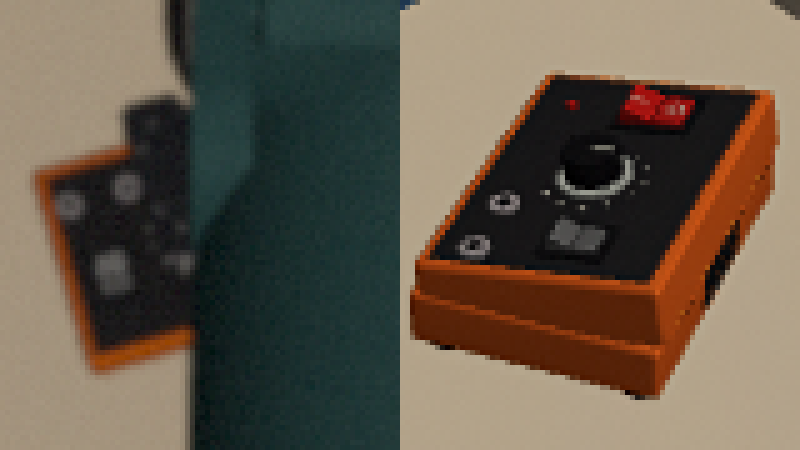

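The side crop shows the red rocker flipped: its far (bar) end is now raised at (640,100) and its near (ring) end is down. I'll press once more and harder to be sure it is fully home, then do the extractor.

```bash
sed -i 's/d=.0125/d=.0135/' h.py; python3 - <<'E'
from h import *
press("burner",20)
press("extr",20)
im=[robot.grab_frame(n)[:,:,::-1] for n in("top","side")]
cv2.imwrite("pics/e.png",np.hstack([cv2.resize(i[v-53:v+53,u-47:u+47],(400,450),interpolation=3) for i,u,v in((im[0],266,208),(im[1],200,235))]))
E
```

```text
above [ 7.31639779e-01  2.26683419e-04 -4.91886581e-01] t 11.625
burner True tip in rocker frame mm [13.39  0.04  0.15] F [ 4.9830231  -1.74635646 14.32369217] t 12.8583
above [0.34180912 0.28481632 0.18361611] t 17.475
extr True tip in rocker frame mm [14.38  0.09  0.14] F [-3.69662867 -2.10387856 13.65149041] t 18.725
```

View pics/e.png

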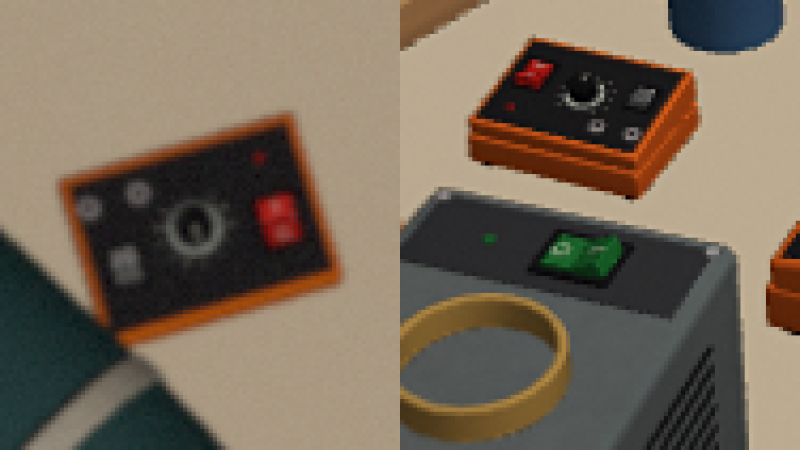

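The green ring end (left, 565,250) is now down flat and the bar end is raised. The burner has not moved. The second press on the red rocker stopped at the same height, so it is against its end stop. Lamp next.

```bash
python3 - <<'E'
from h import *
press("lamp",20)
q=np.array(robot.get_state()["qpos"]);q[0]=.13;robot.goto_joints(q)
im=[robot.grab_frame(n)[:,:,::-1] for n in("top","side")]
cv2.imwrite("pics/t1.png",im[0]);cv2.imwrite("pics/s1.png",im[1])
cv2.imwrite("pics/l.png",np.hstack([cv2.resize(i[v-36:v+36,u-32:u+32],(400,450),interpolation=3) for i,u,v in((im[0],376,200),(im[1],340,180))]))
print(robot.get_state()["time"])
E
```

```text
above [-0.68567102  0.3726595  -0.02975331] t 23.7167
lamp True tip in rocker frame mm [14.   -0.35  0.04] F [ 1.44284951  4.93959683 15.58034953] t 24.9583
29.0083
```

View pics/l.png

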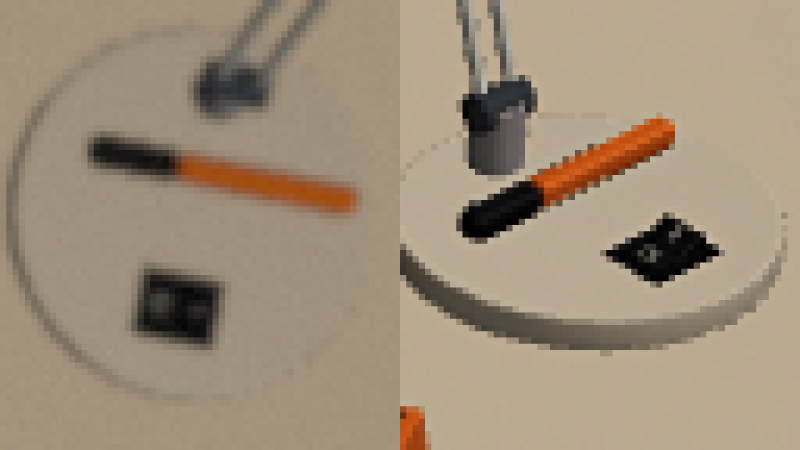

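View pics/s1.png

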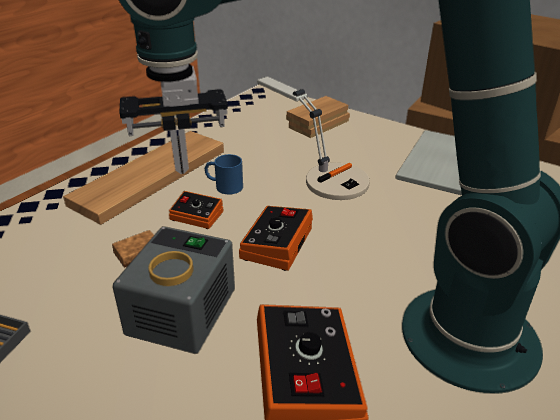

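The lamp rocker at (350,184) now lies with its ring end down. The marker, tape roll, mug, sanding block and all three machines are where they were, and the arm is clear. Each press stopped within 0.3 mm of the level-facet height.

```bash
python3 -c "
from rig import robot
print(robot.sign_off())"
```

```text
the job is handed in; nothing more can be done
None
```

I pressed the burner, extractor and lamp rockers over to off in that order and handed the job in at about 29 s; the final pictures show nothing else moved.

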